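# Click the length stop home and push the bar up to it

### The arm

A 7-joint arm with a two-finger parallel gripper is mounted at the origin on a cart in front of the work surface, level with it; the furniture and walls round the work are solid. World frame = base frame: x ahead of the robot, y to its left, z up, the work surface at z = 0. Lengths are in m, angles in rad, forces in N, time in s.
With the tool pointing down it reaches from about 0.4 to 0.85 m from the base axis. Payload 10.4 kg.
Tool frame: the origin (TCP) lies midway between the tips of the shut fingers; the grasp point (between the pads) lies 19 mm behind it (r.tcp_to_grasp is the z of the grasp point in the tool frame, in m); z points along the fingers, x is the direction in which the jaws open and shut, and the axes are right-handed (so a half turn about z gives the same grasp; the last joint's range is limited). The gripper opens to 87 mm and grips with 3 to 60 N. Pads are 19 mm wide; open, the fingers measure 117 mm over their backs; the gripper's body (75 mm by 190 mm) begins 51 mm behind the grasp point.
Start: joints at [1.194, 0.332, -0.065, 1.46, 0.022, 1.35, -0.088], TCP at [0.217, -0.586, 0.223] pointing down, gripper open.
Joint ranges: [-2.6, 2.6], [-0.5, 2.12], [-1.47, 1.34], [0.16, 2.42], [-1.27, 4.41], [0.06, 2.06], [-2.6, 2.6]. Speed limits (rad/s): [2.22, 2.22, 2.79, 2.79, 3.14, 3.14, 3.14].

### API

Orientations are given as a unit quaternion [x, y, z, w].
In Python, from bench import r, camera, close_job gives the robot as it stands. The module is installed in compiled form; this text tells all that it offers.
- The arm moves only by the shell command python3 -m crank 'ROWS' [FORCE]. ROWS is JSON, a list of rows, each an object of numbers: "x", "y", "z": the shift along the tool's x, y, z scaled (see below); "ax", "ay", "az": the turn, a rotation vector about the tool's x, y, z scaled (see below); "claw": the closure, from -1 (fully open) to 1 (shut), so that 0 is half open. A call has exactly 5 rows; each row is the pose to reach, as a shift and turn from the pose commanded when the call began, along the tool's axes at that moment; what a row does not reach only later rows make up. The controller multiplies each number of a shift by 1 m and each number of a turn by 2 rad. A row lasts 1/12 s, in which the tool goes at most 41.7 mm and 7.16 degrees, less where a joint would pass 70% of its speed; a pose out of reach is approached as far as the arm can. A call with a number of a shift or a turn outside -1 to 1 is refused whole. A call with a gripper value outside its range is refused whole. The fingers move at their own pace and stop on an object; FORCE is the grip in N (left out, the last holds). Time passes only in rows, so rows that repeat a pose let the fingers close, or fill a call up. It gives the time, the measured TCP pose, the force and the opening at its end, in the units of the state.
- r.read_state(): the state, without advancing time (a new reading comes with each control period).
- camera(name): name is "side" or "top" or "wrist"; returns a dict with "color" (420x560x3 uint8, blue, green, red), "fx", "fy", "cx", "cy" (pixels), "D" ([k1, k2, p1, p2, k3] as OpenCV has them; the pictures are not rectified), "eye" and "orientation" of the camera in the world. Camera axes: x right, y down, z forward; pixel columns grow to the right and rows downward; lengths in m; the calibration is good to about 2 mm. A picture is of the moment at which its call begins. There is no depth.
- close_job(): hands the job in, once; it reports no verdict.
The state is a dict: "time": time; "joint_positions": joint angles; "joint_vel": joint speeds; "joint_torque": joint torques, N m; "ee_pos": TCP position; "eef_rot": TCP orientation; "ft_force": force on the tool from outside, world axes, zero at the start; "torque": the same for the moment, N m; "width": finger opening in m.
Only numpy, scipy, OpenCV 4.12 (cv2) and the standard library are available. Lean on these libraries where they do the work, as an engineer would, in place of code of your own. Each camera call takes 0.05 s, during which the arm holds its last target. There are 200 camera calls.

### The job

On the length gauge, push the red sliding stop along its rail to the left with your fingertips until its plunger clicks into the notch of the yellow click plate. Then push the loose steel bar along the channel by its left end until it butts against the stop, without pushing the stop out of its notch. Only push: do not lift or carry the bar, do not disturb the other things on the bench, and let go of everything at the end.

Things in the scene. Friction and masses are not known exactly. Their poses are not given: they have to be found in the camera images.
- gauge: dark steel length gauge on a plywood board, fixed on the bench. Origin on the bench top under the middle of the channel's width; y runs along the gauge to the robot's left, x away from the robot, z up. Channel: x = 0, 22 mm wide, floor 30 mm above the bench, side lips 5 mm high, y = -0.22 to +0.28 m. Steel guide rail behind it: x = 23 to 43 mm, top 48 mm above the bench, y = -0.22 to +0.055 m. Base: x = -22 to +22 mm, to 79 mm at the rail
- stop (a joint): travel (m) of the red sliding stop along the gauge's +y, 0 to 0.20; grows as it is pushed to the robot's left; at 0 its middle is at gauge y = -0.17 m. It slides with 1.5 N of friction and cannot be lifted off
- stop_push (a point): centre of the upright right-hand (-y) end face of the red stop, the face to push: 34 mm wide, 37 to 74 mm above the bench. The stop is 50 mm long in y; from it a 12 mm thick arm, 52 to 64 mm above the bench, reaches back over the rail to gauge x = 74 mm, with a dark plunger housing (top 88 mm above the bench) at x = 62 mm. Axes as the gauge's
- stop_face (a point): centre of the stop's left-hand (+y) end face, in the channel 39 mm above the bench: the face that the bar must butt against. Axes as the gauge's
- stop_plunger (a point): axis of the stop's spring plunger (8 mm ball end), at the middle of the stop's length, gauge x = 62 mm; axes as the gauge's. Pushed left, it meets a gentle ramp 36 mm before the notch (push rises to about 9 N), then snaps into the notch (push dips, stop jumps ahead up to 5 mm); steep walls then hold it both ways to about 25 N; pushed harder, it rides out
- notch (a point): middle of the notch in the yellow click plate (62 mm long, 16 mm wide, 10 mm high), which is fixed on the gauge behind the rail, at a different place along it each time. The stop is clicked in when stop_plunger is at the same gauge y as the notch. Axes as the gauge's
- bar_center (a point): centre (half-way up) of the loose bright steel bar, 18 mm thick, 160 mm long, about 0.3 kg, lying lengthwise in the channel left of the stop, its top 48 mm above the bench; its own y axis is its length
- bar_near_end (a point): centre of the bar's right-hand (-y) end face, the one that shall butt against stop_face
- bar_far_end (a point): centre of the bar's left-hand (+y) end face: the one to push. 13 mm of its height stands above the channel's lips
- paste_jar: white jar with a blue lid, 56 mm across, 70 mm tall, behind the gauge; origin at the centre of its underside
- oil_bottle: green squeeze oiler with a yellow spout, 45 mm across, 150 mm tall, far behind the gauge; origin at the centre of its underside
- pliers: red-handled pliers lying flat, 173x57x12 mm, in front of the gauge's right part; origin at the centre of their underside
- bush_brass: flanged brass bush, 41 mm across, 35 mm tall, in front of the gauge; origin at the centre of its underside
- calculator: dark desk calculator, 128x78x15 mm, front right; origin at the centre of its underside
- screwdriver: red-handled screwdriver lying front left, 226x30x30 mm; origin at the centre of its underside
- bolt_m12: black hex bolt lying front left, 68x22x20 mm; origin at the centre of its underside
- bar: the same bar; origin at the centre of its underside

How it is judged:
On the way, in this order (a step that is already met when the one before it is completed fails the run):
1. the stop's plunger sits in the notch of the click plate, before the bar is pushed up (y of stop_plunger in the frame of notch between -0.0025 and 0.0025 m), for 0.2 s.
2. the bar butts against the stop, which is still in the notch (all of step 1 and y of bar_near_end in the frame of stop_face between -0.003 and 0.002 m and x of bar_center in the frame of gauge between -0.005 and 0.005 m and z of bar_center in the frame of gauge below 0.042 m and angle between the y axis of bar_center and the y axis of gauge, either way round below 0.05 rad), for 0.2 s.
At the end, for the whole second after the job is handed in: The stop's plunger is within 2.5 mm of the notch along the gauge, the gap between the bar's right end and the stop is at most 2 mm, the bar lies flat in the channel, and all is at rest (all of step 2 and velocity of joint stop between -0.005 and 0.005 m/s and linear speed of bar below 0.01 m/s); the robot touches nothing.
It fails at once if the bar is lifted more than 12 mm off the channel's floor (z of bar_center in the frame of gauge above 0.051 m).
It fails at once if a bystander (jar, oiler, pliers, bush, calculator, screwdriver or bolt) is moved more than 15 mm (distance of any of paste_jar, oil_bottle, pliers, bush_brass, calculator, screwdriver, bolt_m12 from where it was at the start of the episode above 0.015 m).
It also fails if it takes over 48 s, if anything falls off the work surface, if the arm or the gripper's body presses on something with over 40 N, if the wrist force passes 120 N, or if a joint passes its speed limit or range.

## Working session

There is one attempt and no reset: what is moved stays moved. The work goes in short steps, Python scripts to look and compute and a shell command to move; the robot and the scene stay as the last step left them, time stands still between calls to the robot, and variables do not carry over. Pictures are saved under pics/ and viewed, about 8 in all and at most 12, crops included, and the job is handed in when it is done.

```bash
mkdir -p pics; python3 - <<'E'
from bench import r,camera
import cv2,pickle
s=r.read_state(); print({k:s[k] for k in("time","ee_pos","eef_rot","ft_force","width")}, r.tcp_to_grasp)
for n in("top","side"):
    c=camera(n); pickle.dump(c,open(n+".pkl","wb")); cv2.imwrite(f"pics/{n}1.png",c["color"]); print(n,c["eye"],c["orientation"],c["fx"],c["D"])
E
```

```text
{'time': 0.0, 'ee_pos': array([ 0.2164009 , -0.58591723,  0.22170796]), 'eef_rot': array([ 8.20517247e-01, -5.71621275e-01, -6.29181293e-04, -4.11022830e-04]), 'ft_force': array([-0.43928857,  0.08738861,  0.59840007]), 'width': 0.08733731191843082} -0.0187
top [0.51597533 0.04448238 1.22081291] [-0.7014575   0.71139941 -0.01825017  0.03918144] 396.75026670658735 [-0.03584148  0.          0.          0.          0.        ]
side [0.58937472 1.14922967 0.47506479] [-0.00953922  0.82221201 -0.56902969  0.00903507] 432.51304145705546 [-0.0037122  0.         0.         0.         0.       ]
```

View pics/top1.png

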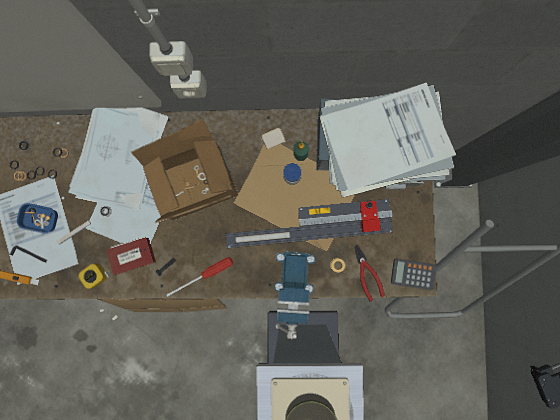

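View pics/side1.png

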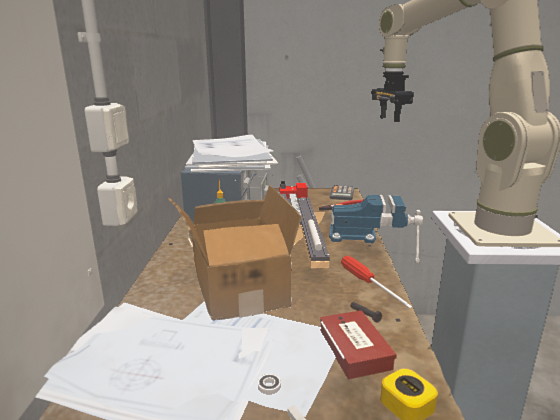

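Top view: gauge from about (228,240) to (392,212), with the red stop at (370,215), the yellow plate at (318,211) and the bar at (237–290,237). The vise sits in front at (295,285), the box is back left, and a raised paper stack is back right. The side view confirms this layout.

```bash
cat > h.py <<'E'
import numpy as np,cv2
from scipy.spatial.transform import Rotation as R
def ray(c,uv):
    K=np.array([[c["fx"],0,c["cx"]],[0,c["fy"],c["cy"]],[0,0,1]])
    p=cv2.undistortPoints(np.array(uv,float).reshape(-1,1,2),K,np.array(c["D"],float)).reshape(-1,2)
    return R.from_quat(c["orientation"]).apply(np.c_[p,np.ones(len(p))])
def onz(c,uv,z):
    d=ray(c,uv); e=np.array(c["eye"]); return e+d*((z-e[2])/d[:,2])[:,None]
def blobs(mask,amin=10):
    return sorted([k for k in cv2.findContours(mask,cv2.RETR_EXTERNAL,cv2.CHAIN_APPROX_NONE)[0] if cv2.contourArea(k)>amin],key=cv2.contourArea,reverse=True)
E
python3 - <<'E'
import pickle
from h import *
c=pickle.load(open("top.pkl","rb")); im=c["color"]; hsv=cv2.cvtColor(im,cv2.COLOR_BGR2HSV)
roi=np.zeros(im.shape[:2],np.uint8); roi[190:262,215:400]=255
red=(cv2.inRange(hsv,(0,150,90),(8,255,255))|cv2.inRange(hsv,(172,150,90),(180,255,255)))&roi
yel=cv2.inRange(hsv,(20,150,120),(35,255,255))&roi
for n,m,z in(("red",red,.07),("yel",yel,.03)):
    for k in blobs(m,8)[:3]:
        b=cv2.boxPoints(cv2.minAreaRect(k)); print(n,cv2.contourArea(k),b.round(1).tolist()); print(onz(c,b,z).round(4).tolist())
# bench things
for n,uv in(("gaugeL",(228,240)),("gaugeR",(392,215)),("viseback",(295,253)),("bush",(338,265)),("jar",(292,172)),("stackcorner",(342,195))): print(n,onz(c,[uv],.03).round(3))
cv2.imwrite("pics/topcrop.png",cv2.resize(im[185:265,215:405],None,fx=4,fy=4,interpolation=cv2.INTER_CUBIC))
E
```

```text
red 387.0 [[359.79998779296875, 202.10000610351562], [376.70001220703125, 200.3000030517578], [380.0, 229.89999389648438], [363.1000061035156, 231.8000030517578]]
[[0.6334, -0.1516, 0.07], [0.6381, -0.2007, 0.07], [0.552, -0.2075, 0.07], [0.5473, -0.1586, 0.07]]
red 24.5 [[219.0, 261.0], [219.0, 257.0], [231.0, 257.0], [231.0, 261.0]]
[[0.4684, 0.2593, 0.07], [0.4799, 0.2593, 0.07], [0.4796, 0.2243, 0.07], [0.468, 0.2243, 0.07]]
yel 76.0 [[308.6000061035156, 209.10000610351562], [328.8999938964844, 207.10000610351562], [329.3999938964844, 212.10000610351562], [309.1000061035156, 214.10000610351562]]
[[0.6188, -0.0045, 0.03], [0.6239, -0.0655, 0.03], [0.609, -0.0666, 0.03], [0.6038, -0.0057, 0.03]]
gaugeL [[0.529 0.239 0.03 ]]
gaugeR [[ 0.597 -0.254  0.03 ]]
viseback [[0.488 0.039 0.03 ]]
bush [[ 0.451 -0.089  0.03 ]]
jar [[0.733 0.044 0.03 ]]
stackcorner [[ 0.66  -0.106  0.03 ]]
```

View pics/topcrop.png

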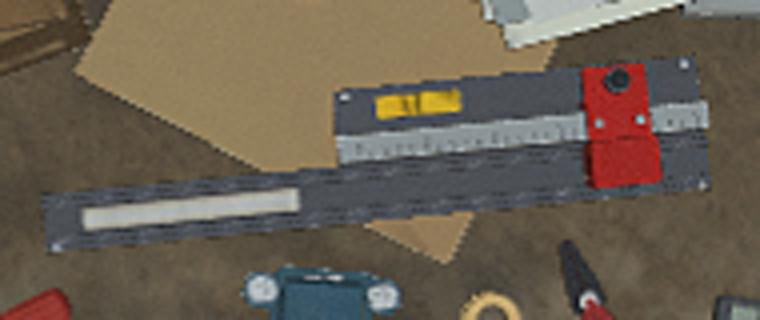

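```bash
python3 - <<'E'
import pickle
from h import *
from bench import camera
c=pickle.load(open("top.pkl","rb"));s=pickle.load(open("side.pkl","rb"))
f=lambda u,v:(215+u/4-.375,185+v/4-.375)
P=lambda p,z: onz(c,[f(*p)],z)[0]
bf,bn=P((83,218),.048),P((298,200),.048)
g=bf-bn; g/=np.linalg.norm(g); print("bar",bf,bn,"len",np.linalg.norm(bf-bn),"dir",g,np.degrees(np.arctan2(g[1],g[0])))
a,b=P((53,250),.03),P((709,188),.03); d=a-b; print("front edge",a,b,np.linalg.norm(d),np.degrees(np.arctan2(d[1],d[0])))
a=(P((45,203),.03)+P((53,250),.03))/2; print("left end mid",a)
g=d/np.linalg.norm(d); x=np.array([g[1],-g[0],0])
O=a-.28*g; O[2]=0; print("O",O,"g",g)
for n,p,z in(("notch",(419,104),.04),("platemid",(418.5,104),.04),("housing",(617,80),.088),("stopR near",(660,180),.074),("stopL",(590,183),.074),("barfar",(83,218),.048),("barnear",(298,200),.048)):
    q=P(p,z)-O; print(n,"gauge x,y",(q@x).round(4),(q@g).round(4))
w=camera("wrist")["color"]
cr=cv2.resize(s["color"][130:280,160:420],None,fx=3,fy=3)
cv2.imwrite("pics/mix.png",np.vstack([cr[:,:780],]) ); cv2.imwrite("pics/wrist0.png",w)
E
```

```text
bar [0.53140072 0.21447822 0.048     ] [0.54259211 0.05510383 0.048     ] len 0.1597668382329242 dir [-0.07004827  0.9975436   0.        ] 94.01675971082898
front edge [0.50792382 0.23983964 0.03      ] [ 0.54759718 -0.25142886  0.03      ] 0.4928678436078783 94.61701442488344
left end mid [0.52559923 0.24282211 0.03      ]
O [ 0.54813781 -0.0362693   0.        ] g [-0.08049492  0.99675502  0.        ]
notch gauge x,y 0.0646 -0.0049
platemid gauge x,y 0.0647 -0.0046
housing gauge x,y 0.0645 -0.1436
stopR near gauge x,y -0.0091 -0.1691
stopL gauge x,y -0.0065 -0.1189
barfar gauge x,y 0.0035 0.2513
barnear gauge x,y 0.0018 0.0915
```

View pics/mix.png

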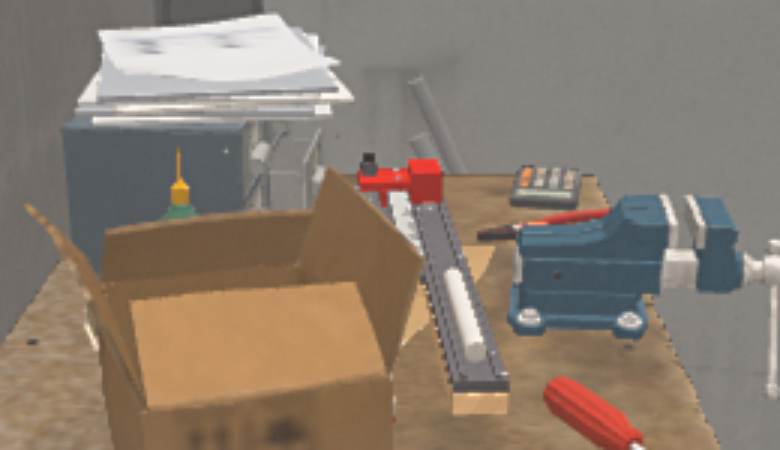

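```bash
cat >> h.py <<'E'
def tri(c1,p1,c2,p2):
    a,b=np.array(c1["eye"]),np.array(c2["eye"]); u,v=ray(c1,[p1])[0],ray(c2,[p2])[0]
    t=np.linalg.lstsq(np.c_[u,-v],b-a,rcond=None)[0]; p,q=a+t[0]*u,b+t[1]*v
    return (p+q)/2,np.linalg.norm(p-q)
E
python3 - <<'E'
import pickle
from h import *
from bench import r
c=pickle.load(open("top.pkl","rb"));s=pickle.load(open("side.pkl","rb"))
print("stack",tri(c,(342,195),s,(160+352/3,130+97/3)))
print("tube",tri(c,(490,225),s,(160+415/3,130+80/3)))
print("viseback top",tri(c,(285,258),s,(160+640/3,130+200/3)))
st=r.read_state(); q=R.from_quat(st["eef_rot"])
for t in([.566,-.2406,.22],[.44,-.44,.25]): print((q.inv().apply(np.array(t)-st["ee_pos"])).round(3))
E
```

```text
stack (array([ 0.64043812, -0.08806473,  0.16954171]), np.float64(0.0052194342620945754))
tube (array([ 0.56639155, -0.51802173,  0.0855888 ]), np.float64(0.0113802931895744))
viseback top (array([0.43025538, 0.07513509, 0.1197652 ]), np.float64(0.09428773621226222))
[-0.203 -0.448  0.002]
[-0.06  -0.26  -0.028]
```

```bash
python3 -m crank '[{"x":-0.016,"y":-0.036,"claw":1},{"x":-0.032,"y":-0.072,"claw":1},{"x":-0.048,"y":-0.108,"claw":1},{"x":-0.064,"y":-0.144,"claw":1},{"x":-0.08,"y":-0.18,"claw":1}]' 60
python3 -m crank '[{"x":-0.016,"y":-0.036,"az":0.028,"claw":1},{"x":-0.032,"y":-0.072,"az":0.056,"claw":1},{"x":-0.048,"y":-0.108,"az":0.084,"claw":1},{"x":-0.064,"y":-0.144,"az":0.112,"claw":1},{"x":-0.08,"y":-0.18,"az":0.137,"claw":1}]'
cat >> h.py <<'E'
O=np.array([.5495,-.0363,0]); g=np.array([-.0805,.99675,0]); gx=np.array([.99675,.0805,0])
def show(target=None):
    from bench import r
    s=r.read_state(); q=R.from_quat(s["eef_rot"]); p=s["ee_pos"]
    print("t",round(s["time"],2),"tcp",p.round(4),"gauge x,y",((p-O)@gx).round(4),((p-O)@g).round(4),"F",s["ft_force"].round(1),"w",round(s["width"],4))
    print("tool axes\n",q.as_matrix().T.round(3))
    if target is not None:
        t=O+target[0]*gx+target[1]*g+np.array([0,0,target[2]]); print("shift",q.inv().apply(t-p).round(4))
    G=np.column_stack([-g,-gx,[0,0,-1]]); print("turn/2",((q.inv()*R.from_matrix(G)).as_rotvec()/2).round(4))
E
python3 -c "from h import *; show((0,-.205,.22))"
```

```text
t 0.15 tcp [ 0.2164 -0.586   0.2219] gauge x,y -0.3762 -0.5211 F [ 0.  -0.6 -0. ] w 0.0866
tool axes
 [[ 0.347 -0.938 -0.001]
 [-0.938 -0.347  0.   ]
 [-0.     0.001 -1.   ]]
shift [-0.2029 -0.4476  0.0021]
turn/2 [1.000e-04 6.000e-04 1.366e-01]schema error: expected keys x, y, z, ax, ay, az, claw
schema error: expected keys x, y, z, ax, ay, az, claw
```

```bash
python3 -m crank '[{"x":-0.016,"y":-0.036,"z":0,"ax":0,"ay":0,"az":0,"claw":1},{"x":-0.032,"y":-0.072,"z":0,"ax":0,"ay":0,"az":0,"claw":1},{"x":-0.048,"y":-0.108,"z":0,"ax":0,"ay":0,"az":0,"claw":1},{"x":-0.064,"y":-0.144,"z":0,"ax":0,"ay":0,"az":0,"claw":1},{"x":-0.08,"y":-0.18,"z":0,"ax":0,"ay":0,"az":0,"claw":1}]' 60
python3 -m crank '[{"x":-0.016,"y":-0.036,"z":0,"ax":0,"ay":0,"az":0.028,"claw":1},{"x":-0.032,"y":-0.072,"z":0,"ax":0,"ay":0,"az":0.056,"claw":1},{"x":-0.048,"y":-0.108,"z":0,"ax":0,"ay":0,"az":0.084,"claw":1},{"x":-0.064,"y":-0.144,"z":0,"ax":0,"ay":0,"az":0.112,"claw":1},{"x":-0.08,"y":-0.18,"z":0,"ax":0,"ay":0,"az":0.137,"claw":1}]'
python3 -c "from h import *; show((0,-.205,.22))"
```

```text
time: 0.57
ee_pos: [0.3586, -0.4473, 0.2225]
eef_rot: [0.82, -0.572, -0.0, 0.0]
ft_force: [0.5, -1.0, 0.3]
width: 0.0615
time: 0.98
ee_pos: [0.4998, -0.3099, 0.2225]
eef_rot: [0.734, -0.679, 0.0, 0.0]
ft_force: [1.0, -0.8, -0.3]
width: 0.0283
t 0.98 tcp [ 0.4998 -0.3099  0.2225] gauge x,y -0.0716 -0.2687 F [ 1.  -0.8 -0.3] w 0.0283
tool axes
 [[ 0.077 -0.997  0.   ]
 [-0.997 -0.077  0.   ]
 [-0.    -0.    -1.   ]]
shift [-0.064  -0.0713  0.0025]
turn/2 [ 0.0001 -0.0001 -0.0019]
```

```bash
python3 -m crank '[{"x":-0.025,"y":-0.03,"z":0,"ax":0,"ay":0,"az":0,"claw":1},{"x":-0.05,"y":-0.06,"z":0,"ax":0,"ay":0,"az":0,"claw":1},{"x":-0.06,"y":-0.067,"z":0.03,"ax":0,"ay":0,"az":0,"claw":1},{"x":-0.06,"y":-0.067,"z":0.065,"ax":0,"ay":0,"az":0,"claw":1},{"x":-0.06,"y":-0.067,"z":0.1,"ax":0,"ay":0,"az":0,"claw":1}]'
python3 - <<'E'
from h import *
from bench import camera
import pickle
w=camera("wrist"); t=camera("top"); pickle.dump(t,open("top2.pkl","wb")); pickle.dump(w,open("wrist2.pkl","wb"))
cv2.imwrite("pics/w2.png",np.hstack([cv2.resize(w["color"],(400,300)),cv2.resize(t["color"][185:260,300:400],(400,300),interpolation=cv2.INTER_CUBIC)]))
show((0,-.205,.047))
E
```

```text
time: 1.4
ee_pos: [0.5619, -0.2447, 0.1216]
eef_rot: [0.736, -0.677, 0.001, -0.0]
ft_force: [-0.8, -0.8, -0.4]
width: 0.0022
t 1.5 tcp [ 0.5573 -0.2449  0.1166] gauge x,y -0.009 -0.2086 F [-0.7  0.1 -0.1] w 0.0003
tool axes
 [[ 0.08  -0.997 -0.005]
 [-0.997 -0.08   0.009]
 [-0.009  0.004 -1.   ]]
shift [-0.0032 -0.0097  0.0695]
turn/2 [ 0.0046  0.0023 -0.0001]
```

View pics/w2.png

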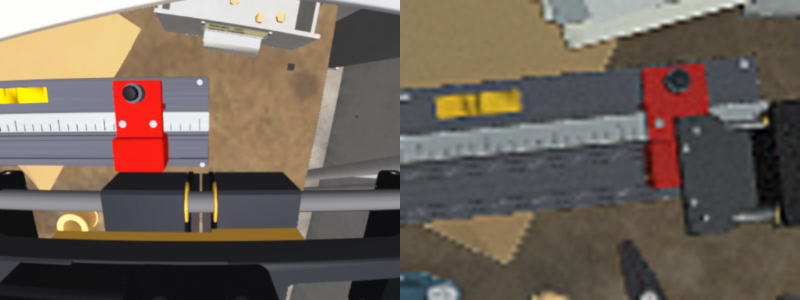

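Wrist view: the stop is at about (140,125), its housing at (132,92), and the notch at about (22,95) in the half-scale frame. The fingers hang just right of and in front of the stop face. I'll cross-check the gauge frame from this closer view.

```bash
python3 - <<'E'
from h import *
import pickle
w=pickle.load(open("wrist2.pkl","rb")); print(w["eye"])
for n,p,z in(("housing",(132,92),.088),("notch",(21,95),.04),("stop front R",(166,171),.037),("stop top R corner back",(166,139),.074),("stop top L",(115,140),.074),("rail right back",(208,112),.048),("rail right front",(209,134),.048),("base back right",(207,78),.03),("base front right",(208,170),.03),("base front left",(2,165),.03)):
    q=onz(w,[(p[0]*1.4,p[1]*1.4)],z)[0]; print(n,q.round(4),((q-O)@gx).round(4),((q-O)@g).round(4))
E
```

```text
[ 0.63041287 -0.2394115   0.2847943 ]
housing [ 0.626  -0.1818  0.088 ] 0.0645 -0.1512
notch [ 0.6138 -0.0441  0.04  ] 0.0635 -0.013
stop front R [ 0.5393 -0.2071  0.037 ] -0.0239 -0.1694
stop top R corner back [ 0.5848 -0.2105  0.074 ] 0.0212 -0.1765
stop top L [ 0.5799 -0.1619  0.074 ] 0.0202 -0.1276
rail right back [ 0.6111 -0.2488  0.048 ] 0.0443 -0.2167
rail right front [ 0.5883 -0.2519  0.048 ] 0.0214 -0.218
base back right [ 0.6457 -0.2451  0.03  ] 0.0791 -0.2159
base front right [ 0.5421 -0.2556  0.03  ] -0.025 -0.218
base front left [ 0.5262 -0.0006  0.03  ] -0.0204 0.0375
```

```bash
python3 -m crank '[{"x":0,"y":-0.004,"z":0.02,"ax":0,"ay":0,"az":0,"claw":1},{"x":0,"y":-0.004,"z":0.045,"ax":0,"ay":0,"az":0,"claw":1},{"x":0,"y":-0.004,"z":0.06,"ax":0,"ay":0,"az":0,"claw":1},{"x":0,"y":-0.004,"z":0.06,"ax":0,"ay":0,"az":0,"claw":1},{"x":0,"y":-0.004,"z":0.06,"ax":0,"ay":0,"az":0,"claw":1}]'
python3 -c "from h import *; show((0,-.205,.05))"
```

```text
time: 1.92
ee_pos: [0.5652, -0.2465, 0.064]
eef_rot: [0.735, -0.679, 0.0, -0.0]
ft_force: [-0.2, -0.0, 1.5]
width: 0.0001
t 1.92 tcp [ 0.5652 -0.2465  0.064 ] gauge x,y -0.0013 -0.2108 F [-0.2 -0.   1.5] w 0.0001
tool axes
 [[ 0.079 -0.997  0.   ]
 [-0.997 -0.079 -0.   ]
 [ 0.    -0.    -1.   ]]
shift [-0.0058 -0.0013  0.014 ]
turn/2 [-0.0002 -0.0001 -0.0007]
```

```bash
python3 -m crank '[{"x":0,"y":-0.001,"z":0.007,"ax":0,"ay":0,"az":0,"claw":1},{"x":0,"y":-0.001,"z":0.014,"ax":0,"ay":0,"az":0,"claw":1},{"x":-0.006,"y":-0.001,"z":0.014,"ax":0,"ay":0,"az":0,"claw":1},{"x":-0.013,"y":-0.001,"z":0.014,"ax":0,"ay":0,"az":0,"claw":1},{"x":-0.020,"y":-0.001,"z":0.014,"ax":0,"ay":0,"az":0,"claw":1}]'
python3 -m crank '[{"x":-0.007,"y":0,"z":0,"ax":0,"ay":0,"az":0,"claw":1},{"x":-0.014,"y":0,"z":0,"ax":0,"ay":0,"az":0,"claw":1},{"x":-0.021,"y":0,"z":0,"ax":0,"ay":0,"az":0,"claw":1},{"x":-0.028,"y":0,"z":0,"ax":0,"ay":0,"az":0,"claw":1},{"x":-0.035,"y":0,"z":0,"ax":0,"ay":0,"az":0,"claw":1}]'
python3 -c "from h import *; show((0,-.09,.05))"
```

```text
time: 2.33
ee_pos: [0.5644, -0.2251, 0.0489]
eef_rot: [0.735, -0.678, 0.0, -0.0]
ft_force: [1.1, -0.3, 0.5]
width: 0.0003
time: 2.75
ee_pos: [0.5616, -0.1906, 0.0489]
eef_rot: [0.735, -0.678, 0.0, -0.0]
ft_force: [-0.2, -1.7, 1.4]
width: 0.0004
t 2.75 tcp [ 0.5616 -0.1906  0.0489] gauge x,y -0.0003 -0.1548 F [-0.2 -1.7  1.4] w 0.0004
tool axes
 [[ 0.08  -0.997  0.   ]
 [-0.997 -0.08  -0.001]
 [ 0.001 -0.    -1.   ]]
shift [-0.0648 -0.0003 -0.0011]
turn/2 [-0.0003 -0.0002 -0.0004]
```

```bash
python3 -m crank '[{"x":-0.007,"y":0,"z":0,"ax":0,"ay":0,"az":0,"claw":1},{"x":-0.014,"y":0,"z":0,"ax":0,"ay":0,"az":0,"claw":1},{"x":-0.021,"y":0,"z":0,"ax":0,"ay":0,"az":0,"claw":1},{"x":-0.028,"y":0,"z":0,"ax":0,"ay":0,"az":0,"claw":1},{"x":-0.035,"y":0,"z":0,"ax":0,"ay":0,"az":0,"claw":1}]'
python3 -m crank '[{"x":-0.005,"y":0,"z":0,"ax":0,"ay":0,"az":0,"claw":1},{"x":-0.010,"y":0,"z":0,"ax":0,"ay":0,"az":0,"claw":1},{"x":-0.014,"y":0,"z":0,"ax":0,"ay":0,"az":0,"claw":1},{"x":-0.017,"y":0,"z":0,"ax":0,"ay":0,"az":0,"claw":1},{"x":-0.020,"y":0,"z":0,"ax":0,"ay":0,"az":0,"claw":1}]'
python3 - <<'E'
from h import *
from bench import camera
import pickle
w=camera("wrist"); pickle.dump(w,open("wrist3.pkl","wb")); cv2.imwrite("pics/w3.png",w["color"]); show()
E
```

```text
time: 3.17
ee_pos: [0.5586, -0.1556, 0.0486]
eef_rot: [0.735, -0.678, 0.0, -0.0]
ft_force: [0.4, -2.2, 2.1]
width: 0.0004
time: 3.58
ee_pos: [0.557, -0.1361, 0.0485]
eef_rot: [0.735, -0.678, 0.0, 0.0]
ft_force: [1.3, -1.9, 2.1]
width: 0.0001
t 3.63 tcp [ 0.557  -0.1354  0.0485] gauge x,y -0.0005 -0.0994 F [ 0.8 -0.9  1.5] w 0.0006
tool axes
 [[ 0.08  -0.997 -0.   ]
 [-0.997 -0.08   0.   ]
 [-0.     0.    -1.   ]]
turn/2 [ 0.0001  0.0002 -0.0001]
```

View pics/w3.png

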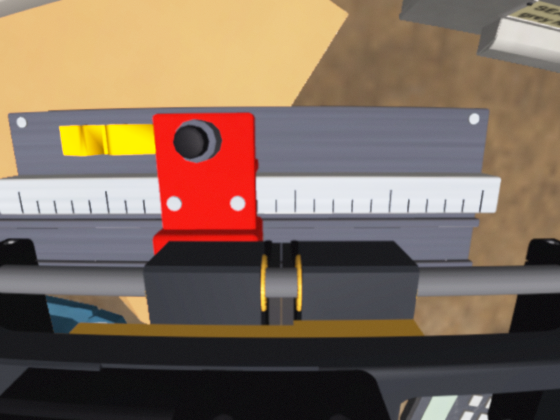

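```bash
python3 - <<'E'
from h import *
import pickle
w=pickle.load(open("wrist3.pkl","rb")); hsv=cv2.cvtColor(w["color"],cv2.COLOR_BGR2HSV)
for n,p,z in(("housing",(192,141),.088),("notch L",(85,140),.04),("notch R",(107,140),.04),("plateL",(61,140),.04),("stop front R",(256,170),.064),("stopL",(155,170),.064),("rail R",(499,195),.048)):
    q=onz(w,[p],z)[0]; print(n,((q-O)@gx).round(4),((q-O)@g).round(4))
print(w["color"][140,55:165:3].tolist())
E
python3 -m crank '[{"x":-0.002,"y":0,"z":0,"ax":0,"ay":0,"az":0,"claw":1},{"x":-0.004,"y":0,"z":0,"ax":0,"ay":0,"az":0,"claw":1},{"x":-0.006,"y":0,"z":0,"ax":0,"ay":0,"az":0,"claw":1},{"x":-0.008,"y":0,"z":0,"ax":0,"ay":0,"az":0,"claw":1},{"x":-0.010,"y":0,"z":0,"ax":0,"ay":0,"az":0,"claw":1}]'
```

```text
housing 0.0639 -0.0667
notch L 0.0634 0.0051
notch R 0.0632 -0.0073
plateL 0.0637 0.0189
stop front R 0.0496 -0.0891
stopL 0.0499 -0.0417
rail R 0.0347 -0.2184
[[140, 123, 121], [139, 123, 120], [74, 216, 244], [0, 245, 255], [0, 244, 255], [0, 243, 255], [0, 241, 255], [0, 241, 255], [0, 226, 252], [0, 196, 240], [0, 200, 244], [0, 209, 248], [0, 192, 240], [0, 171, 227], [0, 165, 220], [0, 173, 227], [0, 232, 252], [0, 196, 239], [0, 211, 246], [0, 246, 255], [0, 246, 255], [0, 247, 255], [0, 246, 255], [0, 246, 255], [0, 246, 255], [0, 246, 255], [0, 246, 255], [0, 246, 255], [0, 246, 255], [0, 246, 255], [0, 244, 255], [0, 242, 254], [0, 238, 254], [0, 157, 249], [20, 30, 247], [18, 29, 247], [20, 29, 247]]
time: 4.05
ee_pos: [0.5562, -0.1263, 0.0485]
eef_rot: [0.735, -0.678, -0.0, 0.0]
ft_force: [1.0, -1.3, 0.6]
width: 0.0004
```

```bash
for i in 1; do python3 -m crank '[{"x":-0.004,"y":0,"z":0,"ax":0,"ay":0,"az":0,"claw":1},{"x":-0.008,"y":0,"z":0,"ax":0,"ay":0,"az":0,"claw":1},{"x":-0.012,"y":0,"z":0,"ax":0,"ay":0,"az":0,"claw":1},{"x":-0.015,"y":0,"z":0,"ax":0,"ay":0,"az":0,"claw":1},{"x":-0.018,"y":0,"z":0,"ax":0,"ay":0,"az":0,"claw":1}]'; done
python3 -m crank '[{"x":-0.003,"y":0,"z":0,"ax":0,"ay":0,"az":0,"claw":1},{"x":-0.006,"y":0,"z":0,"ax":0,"ay":0,"az":0,"claw":1},{"x":-0.009,"y":0,"z":0,"ax":0,"ay":0,"az":0,"claw":1},{"x":-0.012,"y":0,"z":0,"ax":0,"ay":0,"az":0,"claw":1},{"x":-0.015,"y":0,"z":0,"ax":0,"ay":0,"az":0,"claw":1}]'
python3 -c "from h import *; show()"
```

```text
time: 4.47
ee_pos: [0.5547, -0.1079, 0.0485]
eef_rot: [0.735, -0.678, -0.0, 0.0]
ft_force: [-0.2, -1.8, 0.1]
width: 0.0004
time: 4.88
ee_pos: [0.5535, -0.0941, 0.0486]
eef_rot: [0.734, -0.679, 0.0, 0.0]
ft_force: [0.1, -5.3, 0.6]
width: 0.0003
t 4.88 tcp [ 0.5535 -0.0941  0.0486] gauge x,y -0.0006 -0.0579 F [ 0.1 -5.3  0.6] w 0.0003
tool axes
 [[ 0.079 -0.997  0.001]
 [-0.997 -0.079  0.   ]
 [ 0.    -0.001 -1.   ]]
turn/2 [ 0.     -0.0005 -0.0008]
```

```bash
python3 -m crank '[{"x":-0.002,"y":0,"z":0,"ax":0,"ay":0,"az":0,"claw":1},{"x":-0.004,"y":0,"z":0,"ax":0,"ay":0,"az":0,"claw":1},{"x":-0.006,"y":0,"z":0,"ax":0,"ay":0,"az":0,"claw":1},{"x":-0.008,"y":0,"z":0,"ax":0,"ay":0,"az":0,"claw":1},{"x":-0.010,"y":0,"z":0,"ax":0,"ay":0,"az":0,"claw":1}]'
python3 -m crank '[{"x":-0.001,"y":0,"z":0,"ax":0,"ay":0,"az":0,"claw":1},{"x":-0.002,"y":0,"z":0,"ax":0,"ay":0,"az":0,"claw":1},{"x":-0.003,"y":0,"z":0,"ax":0,"ay":0,"az":0,"claw":1},{"x":-0.004,"y":0,"z":0,"ax":0,"ay":0,"az":0,"claw":1},{"x":-0.004,"y":0,"z":0,"ax":0,"ay":0,"az":0,"claw":1}]'
```

```text
time: 5.3
ee_pos: [0.5527, -0.0844, 0.0485]
eef_rot: [0.734, -0.679, 0.0, 0.0]
ft_force: [0.1, -4.1, -0.0]
width: 0.0005
time: 5.72
ee_pos: [0.5525, -0.0786, 0.0485]
eef_rot: [0.735, -0.678, -0.0, -0.0]
ft_force: [0.1, 0.5, -0.1]
width: 0.0007
```

```bash
python3 - <<'E'
from h import *
from bench import camera
import pickle
w=camera("wrist"); pickle.dump(w,open("wrist4.pkl","wb")); cv2.imwrite("pics/w4.png",w["color"][80:300]); show()
E
```

```text
t 5.77 tcp [ 0.5525 -0.0786  0.0485] gauge x,y -0.0004 -0.0424 F [ 0.9 -0.5 -0.2] w 0.0007
tool axes
 [[ 0.08  -0.997 -0.001]
 [-0.997 -0.08  -0.   ]
 [ 0.     0.001 -1.   ]]
turn/2 [-0.      0.0004 -0.    ]
```

View pics/w4.png

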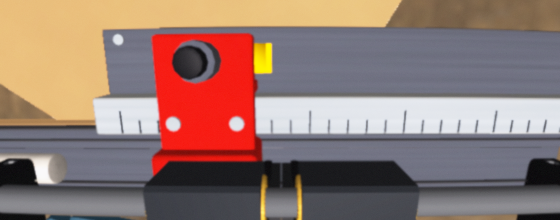

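```bash
python3 - <<'E'
from h import *
import pickle
w=pickle.load(open("wrist4.pkl","rb"));w3=pickle.load(open("wrist3.pkl","rb"))
for n,c,p,z in(("housing",w,(192,141),.088),("plateR",w,(271.5,138),.04),("stop R top",w,(255,140),.064),("stop L",w,(152.5,140),.064),("base left",w,(104,112),.03),("rail left",w,(95,195),.048),
 ("plateL(w3)",w3,(61,140),.04),("housing3",w3,(192,141),.088)):
    q=onz(c,[p],z)[0]; print(n,((q-O)@gx).round(4),((q-O)@g).round(4))
E
```

```text
housing 0.064 -0.009
plateR 0.0636 -0.0379
stop R top 0.0634 -0.0311
stop L 0.0637 0.0159
base left 0.0784 0.0558
rail left 0.0348 0.0566
plateL(w3) 0.0637 0.0189
housing3 0.0639 -0.0667
```

```bash
python3 -m crank '[{"x":-0.0005,"y":0,"z":0,"ax":0,"ay":0,"az":0,"claw":1},{"x":-0.001,"y":0,"z":0,"ax":0,"ay":0,"az":0,"claw":1},{"x":-0.001,"y":0,"z":0,"ax":0,"ay":0,"az":0,"claw":1},{"x":-0.001,"y":0,"z":0,"ax":0,"ay":0,"az":0,"claw":1},{"x":-0.001,"y":0,"z":0,"ax":0,"ay":0,"az":0,"claw":1}]'
python3 -c "from h import *; show()"
```

```text
time: 6.18
ee_pos: [0.5525, -0.0785, 0.0485]
eef_rot: [0.735, -0.678, 0.0, -0.0]
ft_force: [-0.0, -0.2, 0.0]
width: 0.0002
t 6.18 tcp [ 0.5525 -0.0785  0.0485] gauge x,y -0.0004 -0.0423 F [-0.  -0.2  0. ] w 0.0002
tool axes
 [[ 0.08  -0.997  0.   ]
 [-0.997 -0.08  -0.   ]
 [ 0.    -0.    -1.   ]]
turn/2 [-0.     -0.     -0.0004]
```

```bash
python3 -m crank '[{"x":-0.001,"y":0,"z":0,"ax":0,"ay":0,"az":0,"claw":1},{"x":-0.0015,"y":0,"z":0,"ax":0,"ay":0,"az":0,"claw":1},{"x":-0.0015,"y":0,"z":0,"ax":0,"ay":0,"az":0,"claw":1},{"x":-0.0015,"y":0,"z":0,"ax":0,"ay":0,"az":0,"claw":1},{"x":-0.0015,"y":0,"z":0,"ax":0,"ay":0,"az":0,"claw":1}]'
python3 -c "from h import *; show()"
```

```text
time: 6.6
ee_pos: [0.5523, -0.077, 0.0486]
eef_rot: [0.735, -0.678, 0.0, 0.0]
ft_force: [-0.9, -0.1, 0.1]
width: 0.0005
t 6.6 tcp [ 0.5523 -0.077   0.0486] gauge x,y -0.0005 -0.0408 F [-0.9 -0.1  0.1] w 0.0005
tool axes
 [[ 0.08  -0.997  0.   ]
 [-0.997 -0.08  -0.   ]
 [ 0.    -0.    -1.   ]]
turn/2 [-0.     -0.0001 -0.0004]
```

```bash
python3 -m crank '[{"x":-0.001,"y":0,"z":0,"ax":0,"ay":0,"az":0,"claw":1},{"x":-0.0015,"y":0,"z":0,"ax":0,"ay":0,"az":0,"claw":1},{"x":-0.0015,"y":0,"z":0,"ax":0,"ay":0,"az":0,"claw":1},{"x":-0.0015,"y":0,"z":0,"ax":0,"ay":0,"az":0,"claw":1},{"x":-0.0015,"y":0,"z":0,"ax":0,"ay":0,"az":0,"claw":1}]'
python3 - <<'E'
from h import *
from bench import camera
import pickle
w=camera("wrist"); pickle.dump(w,open("wrist5.pkl","wb")); show()
# red arm edges & yellow on row through plate, sub-pixel
for f in("wrist3.pkl","wrist4.pkl","wrist5.pkl"):
    c=pickle.load(open(f,"rb")); h=cv2.cvtColor(c["color"],cv2.COLOR_BGR2HSV)
    red=(cv2.inRange(h,(0,180,90),(8,255,255))|cv2.inRange(h,(172,180,90),(180,255,255)))[124:128]
    x=np.where(red.any(0))[0]; m=x.min(),x.max()
    q=onz(c,[(m[0],126),(m[1]+1,126)],.064); y=(q-O)@g; y2=(c["eye"]-O)@g
    print(f,m,"stop edges",y.round(4),"mid",y.mean().round(4))
E
```

```text
time: 7.02
ee_pos: [0.5522, -0.0755, 0.0486]
eef_rot: [0.735, -0.678, 0.0, 0.0]
ft_force: [-0.3, -0.8, -0.2]
width: 0.0004
t 7.07 tcp [ 0.5522 -0.0755  0.0485] gauge x,y -0.0005 -0.0393 F [-0.3 -0.4 -0. ] w 0.0002
tool axes
 [[ 0.08  -0.997  0.   ]
 [-0.997 -0.08  -0.   ]
 [ 0.    -0.    -1.   ]]
turn/2 [-0.     -0.0001 -0.0004]
wrist3.pkl (np.int64(153), np.int64(253)) stop edges [-0.0426 -0.0885] mid -0.0656
wrist4.pkl (np.int64(153), np.int64(252)) stop edges [ 0.0151 -0.0303] mid -0.0076
wrist5.pkl (np.int64(148), np.int64(247)) stop edges [ 0.0205 -0.025 ] mid -0.0023
```

```bash
python3 -m crank '[{"x":-0.001,"y":0,"z":0,"ax":0,"ay":0,"az":0,"claw":1},{"x":-0.002,"y":0,"z":0,"ax":0,"ay":0,"az":0,"claw":1},{"x":-0.002,"y":0,"z":0,"ax":0,"ay":0,"az":0,"claw":1},{"x":-0.002,"y":0,"z":0,"ax":0,"ay":0,"az":0,"claw":1},{"x":-0.002,"y":0,"z":0,"ax":0,"ay":0,"az":0,"claw":1}]'
python3 -m crank '[{"x":-0.0005,"y":0,"z":0,"ax":0,"ay":0,"az":0,"claw":1},{"x":-0.001,"y":0,"z":0,"ax":0,"ay":0,"az":0,"claw":1},{"x":-0.001,"y":0,"z":0,"ax":0,"ay":0,"az":0,"claw":1},{"x":-0.001,"y":0,"z":0,"ax":0,"ay":0,"az":0,"claw":1},{"x":-0.001,"y":0,"z":0,"ax":0,"ay":0,"az":0,"claw":1}]'
```

```text
time: 7.48
ee_pos: [0.552, -0.0735, 0.0486]
eef_rot: [0.735, -0.678, 0.0, 0.0]
ft_force: [-0.2, 0.6, -0.1]
width: 0.0003
time: 7.9
ee_pos: [0.5519, -0.0728, 0.0485]
eef_rot: [0.735, -0.678, 0.0, 0.0]
ft_force: [0.8, -1.7, 0.1]
width: 0.0007
```

```bash
python3 -m crank '[{"x":-0.0005,"y":0,"z":0,"ax":0,"ay":0,"az":0,"claw":1},{"x":-0.001,"y":0,"z":0,"ax":0,"ay":0,"az":0,"claw":1},{"x":-0.001,"y":0,"z":0,"ax":0,"ay":0,"az":0,"claw":1},{"x":-0.001,"y":0,"z":0,"ax":0,"ay":0,"az":0,"claw":1},{"x":-0.001,"y":0,"z":0,"ax":0,"ay":0,"az":0,"claw":1}]'
python3 - <<'E'
from h import *
from bench import camera
import pickle
show()
c=camera("wrist"); h=cv2.cvtColor(c["color"],cv2.COLOR_BGR2HSV)
red=(cv2.inRange(h,(0,180,90),(8,255,255))|cv2.inRange(h,(172,180,90),(180,255,255)))[124:128]
x=np.where(red.any(0))[0]; y=(onz(c,[(x.min(),126),(x.max()+1,126)],.064)-O)@g
print(x.min(),x.max(),y.round(4),y.mean().round(4))
E
```

```text
time: 8.32
ee_pos: [0.5519, -0.0725, 0.0486]
eef_rot: [0.734, -0.679, 0.0, 0.0]
ft_force: [1.5, -5.3, -0.1]
width: 0.0005
t 8.32 tcp [ 0.5519 -0.0725  0.0486] gauge x,y -0.0005 -0.0363 F [ 1.5 -5.3 -0.1] w 0.0005
tool axes
 [[ 0.079 -0.997  0.001]
 [-0.997 -0.079 -0.   ]
 [ 0.    -0.001 -1.   ]]
turn/2 [-0.0001 -0.0006 -0.0008]
154 253 [ 0.0207 -0.0248] -0.002
```

```bash
python3 -m crank '[{"x":0.02,"y":0,"z":0,"ax":0,"ay":0,"az":0,"claw":1},{"x":0.025,"y":0,"z":-0.03,"ax":0,"ay":0,"az":0,"claw":1},{"x":0.025,"y":0,"z":-0.065,"ax":0,"ay":0,"az":0,"claw":1},{"x":0.025,"y":0,"z":-0.1,"ax":0,"ay":0,"az":0,"claw":1},{"x":0.025,"y":0,"z":-0.13,"ax":0,"ay":0,"az":0,"claw":1}]'
python3 - <<'E'
import pickle
from h import *
c=pickle.load(open("top.pkl","rb")); s=pickle.load(open("side.pkl","rb"))
print(onz(c,[(234,190)],.15), tri(c,(234,190),s,(160+420/3,130+258/3)))
show((0,.285,.2))
E
```

```text
time: 8.78
ee_pos: [0.554, -0.0958, 0.1809]
eef_rot: [0.735, -0.678, 0.0, -0.001]
ft_force: [1.1, -0.3, -0.0]
width: 0.0002
[[0.6640316  0.20298776 0.15      ]] (array([0.62079491, 0.20922093, 0.12227289]), np.float64(0.0934518267927363))
t 8.78 tcp [ 0.554  -0.0958  0.1809] gauge x,y -0.0003 -0.0596 F [ 1.1 -0.3 -0. ] w 0.0002
tool axes
 [[ 0.08  -0.997 -0.   ]
 [-0.997 -0.08  -0.001]
 [ 0.001  0.001 -1.   ]]
shift [-3.446e-01 -2.000e-04 -1.900e-02]
turn/2 [-0.0006  0.0002 -0.0001]
```

```bash
python3 -m crank '[{"x":-0.034,"y":0,"z":-0.01,"ax":0,"ay":0,"az":0,"claw":1},{"x":-0.068,"y":0,"z":-0.02,"ax":0,"ay":0,"az":0,"claw":1},{"x":-0.102,"y":0,"z":-0.02,"ax":0,"ay":0,"az":0,"claw":1},{"x":-0.136,"y":0,"z":-0.02,"ax":0,"ay":0,"az":0,"claw":1},{"x":-0.17,"y":0,"z":-0.02,"ax":0,"ay":0,"az":0,"claw":1}]'
python3 -m crank '[{"x":-0.035,"y":0,"z":0,"ax":0,"ay":0,"az":0,"claw":1},{"x":-0.07,"y":0,"z":0,"ax":0,"ay":0,"az":0,"claw":1},{"x":-0.105,"y":0,"z":0,"ax":0,"ay":0,"az":0,"claw":1},{"x":-0.14,"y":0,"z":0,"ax":0,"ay":0,"az":0,"claw":1},{"x":-0.175,"y":0,"z":0,"ax":0,"ay":0,"az":0,"claw":1}]'
python3 -m crank '[{"x":0,"y":0,"z":0.02,"ax":0,"ay":0,"az":0,"claw":1},{"x":0,"y":0,"z":0.05,"ax":0,"ay":0,"az":0,"claw":1},{"x":0,"y":0,"z":0.08,"ax":0,"ay":0,"az":0,"claw":1},{"x":0,"y":0,"z":0.08,"ax":0,"ay":0,"az":0,"claw":1},{"x":0,"y":0,"z":0.08,"ax":0,"ay":0,"az":0,"claw":1}]'
python3 - <<'E'
from h import *
from bench import camera
import pickle
w=camera("wrist"); t=camera("top"); pickle.dump(w,open("wrist6.pkl","wb")); pickle.dump(t,open("top6.pkl","wb"))
cv2.imwrite("pics/w6.png",np.hstack([cv2.resize(w["color"],(400,300)),cv2.resize(t["color"][190:265,215:315],(400,300),interpolation=cv2.INTER_CUBIC)]))
show((0,.285,.042))
E
```

```text
time: 9.2
ee_pos: [0.5398, 0.0752, 0.1989]
eef_rot: [0.735, -0.678, 0.0, -0.0]
ft_force: [0.9, 0.2, -1.0]
width: 0.0001
time: 9.62
ee_pos: [0.5256, 0.2497, 0.1987]
eef_rot: [0.735, -0.678, -0.0, -0.0]
ft_force: [0.8, -0.2, -0.7]
width: 0.0006
time: 10.03
ee_pos: [0.5253, 0.2474, 0.1179]
eef_rot: [0.735, -0.678, -0.001, 0.001]
ft_force: [-0.2, 1.1, 0.3]
width: 0.0006
t 10.13 tcp [0.5271 0.2482 0.1205] gauge x,y 0.0005 0.2854 F [0.9 0.1 0.5] w 0.0006
tool axes
 [[ 0.08  -0.997 -0.001]
 [-0.997 -0.08  -0.002]
 [ 0.002  0.001 -1.   ]]
shift [0.0005 0.0007 0.0785]
turn/2 [-0.0009  0.0005 -0.0003]
```

View pics/w6.png

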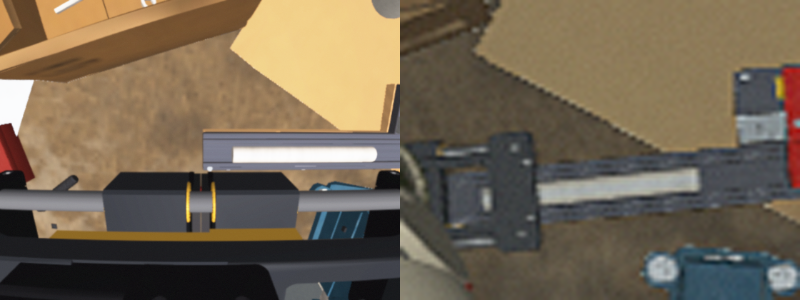

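```bash
python3 - <<'E'
from h import *
import pickle
w=pickle.load(open("wrist6.pkl","rb"))
for n,p,z in(("bar far end back edge",(233,148),.048),("bar far front edge",(233,163),.048),("bar near back",(376,147),.048),("bar near front",(376,161),.048),("gauge L back",(203,132),.03),("gauge L front",(203,169),.03)):
    q=onz(w,[(p[0]*1.4,p[1]*1.4)],z)[0]; print(n,((q-O)@gx).round(4),((q-O)@g).round(4))
show((0,.275,.041))
E
```

```text
bar far end back edge 0.0099 0.2501
bar far front edge -0.0067 0.2495
bar near back 0.0112 0.0919
bar near front -0.0049 0.0886
gauge L back 0.0237 0.2816
gauge L front -0.0198 0.2815
t 10.13 tcp [0.5271 0.2482 0.1205] gauge x,y 0.0005 0.2854 F [0.9 0.1 0.5] w 0.0006
tool axes
 [[ 0.08  -0.997 -0.001]
 [-0.997 -0.08  -0.002]
 [ 0.002  0.001 -1.   ]]
shift [0.0105 0.0007 0.0795]
turn/2 [-0.0009  0.0005 -0.0003]
```

```bash
python3 -m crank '[{"x":0,"y":-0.001,"z":0.03,"ax":0,"ay":0,"az":0,"claw":1},{"x":0,"y":-0.001,"z":0.055,"ax":0,"ay":0,"az":0,"claw":1},{"x":0,"y":-0.001,"z":0.072,"ax":0,"ay":0,"az":0,"claw":1},{"x":0,"y":-0.001,"z":0.077,"ax":0,"ay":0,"az":0,"claw":1},{"x":0,"y":-0.001,"z":0.077,"ax":0,"ay":0,"az":0,"claw":1}]'
python3 -m crank '[{"x":0.004,"y":0,"z":0,"ax":0,"ay":0,"az":0,"claw":1},{"x":0.008,"y":0,"z":0,"ax":0,"ay":0,"az":0,"claw":1},{"x":0.012,"y":0,"z":0,"ax":0,"ay":0,"az":0,"claw":1},{"x":0.015,"y":0,"z":0,"ax":0,"ay":0,"az":0,"claw":1},{"x":0.018,"y":0,"z":0,"ax":0,"ay":0,"az":0,"claw":1}]'
python3 -c "from h import *; show((0.0015,.22,.041))"
```

```text
time: 10.55
ee_pos: [0.5276, 0.2477, 0.0421]
eef_rot: [0.735, -0.678, -0.0, -0.0]
ft_force: [0.2, 0.4, 0.8]
width: 0.0006
time: 10.97
ee_pos: [0.5293, 0.2291, 0.0422]
eef_rot: [0.735, -0.679, 0.0, -0.0]
ft_force: [0.7, 0.4, 0.3]
width: 0.0003
t 10.97 tcp [0.5293 0.2291 0.0422] gauge x,y 0.0012 0.2661 F [0.7 0.4 0.3] w 0.0003
tool axes
 [[ 0.079 -0.997  0.   ]
 [-0.997 -0.079 -0.001]
 [ 0.001  0.    -1.   ]]
shift [ 0.0461 -0.0003  0.0012]
turn/2 [-0.0005 -0.     -0.0007]
```

Now the bar push: 50 mm in two calls, about 74 mm to go in all.

```bash
python3 -m crank '[{"x":0.004,"y":0,"z":0.001,"ax":0,"ay":0,"az":0,"claw":1},{"x":0.008,"y":0,"z":0.001,"ax":0,"ay":0,"az":0,"claw":1},{"x":0.013,"y":0,"z":0.001,"ax":0,"ay":0,"az":0,"claw":1},{"x":0.018,"y":0,"z":0.001,"ax":0,"ay":0,"az":0,"claw":1},{"x":0.023,"y":0,"z":0.001,"ax":0,"ay":0,"az":0,"claw":1}]'
python3 -m crank '[{"x":0.006,"y":0,"z":0,"ax":0,"ay":0,"az":0,"claw":1},{"x":0.012,"y":0,"z":0,"ax":0,"ay":0,"az":0,"claw":1},{"x":0.018,"y":0,"z":0,"ax":0,"ay":0,"az":0,"claw":1},{"x":0.024,"y":0,"z":0,"ax":0,"ay":0,"az":0,"claw":1},{"x":0.028,"y":0,"z":0,"ax":0,"ay":0,"az":0,"claw":1}]'
python3 - <<'E'
from h import *
from bench import camera
import pickle
w=camera("wrist"); pickle.dump(w,open("wrist7.pkl","wb"))
cv2.imwrite("pics/w7.png",w["color"][100:280]); show((.0015,.192,.041))
E
```

```text
time: 11.38
ee_pos: [0.5306, 0.2065, 0.0406]
eef_rot: [0.735, -0.678, -0.0, -0.0]
ft_force: [-1.1, 1.8, -0.4]
width: 0.0007
time: 11.8
ee_pos: [0.5331, 0.1778, 0.0406]
eef_rot: [0.735, -0.679, 0.0, 0.0]
ft_force: [-0.5, 1.6, -0.4]
width: 0.0002
t 11.85 tcp [0.5332 0.177  0.0405] gauge x,y 0.0009 0.2139 F [-0.1  0.3  0.9] w 0.0002
tool axes
 [[ 0.078 -0.997  0.001]
 [-0.997 -0.078 -0.   ]
 [ 0.    -0.001 -1.   ]]
shift [ 0.0219 -0.0006 -0.0005]
turn/2 [-0.     -0.0004 -0.0011]
```

View pics/w7.png

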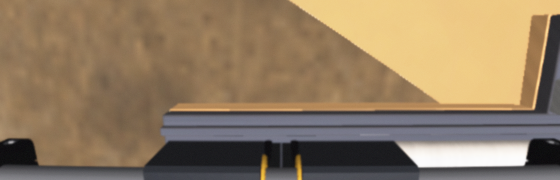

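```bash
python3 -m crank '[{"x":0.004,"y":0,"z":0,"ax":0,"ay":0,"az":0,"claw":1},{"x":0.008,"y":0,"z":0,"ax":0,"ay":0,"az":0,"claw":1},{"x":0.011,"y":0,"z":0,"ax":0,"ay":0,"az":0,"claw":1},{"x":0.014,"y":0,"z":0,"ax":0,"ay":0,"az":0,"claw":1},{"x":0.016,"y":0,"z":0,"ax":0,"ay":0,"az":0,"claw":1}]'
python3 -m crank '[{"x":0.001,"y":0,"z":0,"ax":0,"ay":0,"az":0,"claw":1},{"x":0.002,"y":0,"z":0,"ax":0,"ay":0,"az":0,"claw":1},{"x":0.003,"y":0,"z":0,"ax":0,"ay":0,"az":0,"claw":1},{"x":0.003,"y":0,"z":0,"ax":0,"ay":0,"az":0,"claw":1},{"x":0.003,"y":0,"z":0,"ax":0,"ay":0,"az":0,"claw":1}]'
```

```text
time: 12.27
ee_pos: [0.5342, 0.1625, 0.0405]
eef_rot: [0.735, -0.678, 0.0, 0.0]
ft_force: [0.2, 2.4, 0.2]
width: 0.0003
time: 12.68
ee_pos: [0.5344, 0.1597, 0.0405]
eef_rot: [0.735, -0.678, 0.0, 0.0]
ft_force: [-0.6, 1.1, 0.4]
width: 0.0003
```

```bash
python3 -m crank '[{"x":0.0005,"y":0,"z":0,"ax":0,"ay":0,"az":0,"claw":1},{"x":0.001,"y":0,"z":0,"ax":0,"ay":0,"az":0,"claw":1},{"x":0.0015,"y":0,"z":0,"ax":0,"ay":0,"az":0,"claw":1},{"x":0.0015,"y":0,"z":0,"ax":0,"ay":0,"az":0,"claw":1},{"x":0.0015,"y":0,"z":0,"ax":0,"ay":0,"az":0,"claw":1}]'; python3 -c "from h import *; show((.0015,.192,.041))"
```

```text
time: 13.1
ee_pos: [0.5345, 0.1583, 0.0406]
eef_rot: [0.735, -0.678, 0.0, 0.0]
ft_force: [-0.2, 1.0, -0.2]
width: 0.0005
t 13.1 tcp [0.5345 0.1583 0.0406] gauge x,y 0.0007 0.1952 F [-0.2  1.  -0.2] w 0.0005
tool axes
 [[ 0.08  -0.997  0.   ]
 [-0.997 -0.08  -0.   ]
 [ 0.    -0.    -1.   ]]
shift [ 0.0032 -0.0008 -0.0004]
turn/2 [-0.     -0.     -0.0004]
```

```bash
python3 -m crank '[{"x":0.0005,"y":0,"z":0,"ax":0,"ay":0,"az":0,"claw":1},{"x":0.001,"y":0,"z":0,"ax":0,"ay":0,"az":0,"claw":1},{"x":0.0015,"y":0,"z":0,"ax":0,"ay":0,"az":0,"claw":1},{"x":0.0015,"y":0,"z":0,"ax":0,"ay":0,"az":0,"claw":1},{"x":0.0015,"y":0,"z":0,"ax":0,"ay":0,"az":0,"claw":1}]';  python3 -m crank '[{"x":0.0005,"y":0,"z":0,"ax":0,"ay":0,"az":0,"claw":1},{"x":0.001,"y":0,"z":0,"ax":0,"ay":0,"az":0,"claw":1},{"x":0.001,"y":0,"z":0,"ax":0,"ay":0,"az":0,"claw":1},{"x":0.001,"y":0,"z":0,"ax":0,"ay":0,"az":0,"claw":1},{"x":0.001,"y":0,"z":0,"ax":0,"ay":0,"az":0,"claw":1}]'
```

```text
time: 13.52
ee_pos: [0.5347, 0.1567, 0.0405]
eef_rot: [0.735, -0.678, 0.0, 0.0]
ft_force: [-0.8, 3.0, 0.7]
width: 0.0003
time: 13.93
ee_pos: [0.5347, 0.156, 0.0405]
eef_rot: [0.735, -0.678, 0.0, -0.0]
ft_force: [0.2, 2.5, -0.0]
width: 0.0003
```

```bash
python3 -m crank '[{"x":0.0005,"y":0,"z":0,"ax":0,"ay":0,"az":0,"claw":1},{"x":0.001,"y":0,"z":0,"ax":0,"ay":0,"az":0,"claw":1},{"x":0.001,"y":0,"z":0,"ax":0,"ay":0,"az":0,"claw":1},{"x":0.001,"y":0,"z":0,"ax":0,"ay":0,"az":0,"claw":1},{"x":0.001,"y":0,"z":0,"ax":0,"ay":0,"az":0,"claw":1}]'; python3 -c "from h import *; show((.0015,.192,.041))"
```

```text
time: 14.35
ee_pos: [0.5346, 0.1557, 0.0406]
eef_rot: [0.735, -0.678, -0.0, -0.0]
ft_force: [0.2, 5.8, -0.9]
width: 0.0006
t 14.35 tcp [0.5346 0.1557 0.0406] gauge x,y 0.0006 0.1926 F [ 0.2  5.8 -0.9] w 0.0006
tool axes
 [[ 0.08  -0.997 -0.001]
 [-0.997 -0.08  -0.   ]
 [ 0.     0.001 -1.   ]]
shift [ 0.0006 -0.0009 -0.0004]
turn/2 [-0.0001  0.0005 -0.0001]
```

```bash
python3 -m crank '[{"x":-0.012,"y":0,"z":0,"ax":0,"ay":0,"az":0,"claw":1},{"x":-0.025,"y":0,"z":-0.01,"ax":0,"ay":0,"az":0,"claw":1},{"x":-0.025,"y":0,"z":-0.05,"ax":0,"ay":0,"az":0,"claw":1},{"x":-0.025,"y":0,"z":-0.09,"ax":0,"ay":0,"az":0,"claw":1},{"x":-0.025,"y":0,"z":-0.13,"ax":0,"ay":0,"az":0,"claw":1}]'
python3 -m crank '[{"x":0.03,"y":0.01,"z":-0.02,"ax":0,"ay":0,"az":0,"claw":1},{"x":0.065,"y":0.02,"z":-0.04,"ax":0,"ay":0,"az":0,"claw":1},{"x":0.1,"y":0.03,"z":-0.04,"ax":0,"ay":0,"az":0,"claw":1},{"x":0.135,"y":0.04,"z":-0.04,"ax":0,"ay":0,"az":0,"claw":1},{"x":0.165,"y":0.04,"z":-0.04,"ax":0,"ay":0,"az":0,"claw":1}]'
python3 -m crank '[{"x":0,"y":0,"z":0,"ax":0,"ay":0,"az":0,"claw":1},{"x":0,"y":0,"z":0,"ax":0,"ay":0,"az":0,"claw":1},{"x":0,"y":0,"z":0,"ax":0,"ay":0,"az":0,"claw":1},{"x":0,"y":0,"z":0,"ax":0,"ay":0,"az":0,"claw":1},{"x":0,"y":0,"z":0,"ax":0,"ay":0,"az":0,"claw":1}]'
python3 - <<'E'
from h import *
from bench import camera
import pickle
w=camera("wrist"); pickle.dump(w,open("wrist8.pkl","wb"))
cv2.imwrite("pics/w8.png",w["color"]); show()
E
```

```text
time: 14.77
ee_pos: [0.5319, 0.181, 0.1727]
eef_rot: [0.735, -0.678, -0.0, 0.0]
ft_force: [1.1, -0.4, 0.6]
width: 0.0005
time: 15.18
ee_pos: [0.5049, 0.0106, 0.212]
eef_rot: [0.735, -0.678, 0.001, 0.0]
ft_force: [0.9, 0.4, 0.1]
width: 0.0006
time: 15.6
ee_pos: [0.5061, 0.0138, 0.2107]
eef_rot: [0.736, -0.677, -0.0, -0.0]
ft_force: [1.1, -0.5, 0.8]
width: 0.0006
t 15.65 tcp [0.506  0.0135 0.2106] gauge x,y -0.0393 0.0531 F [-0.  -0.1 -0.3] w 0.0004
tool axes
 [[ 0.082 -0.997 -0.   ]
 [-0.997 -0.082  0.   ]
 [-0.     0.    -1.   ]]
turn/2 [0.0001 0.0001 0.0007]
```

View pics/w8.png

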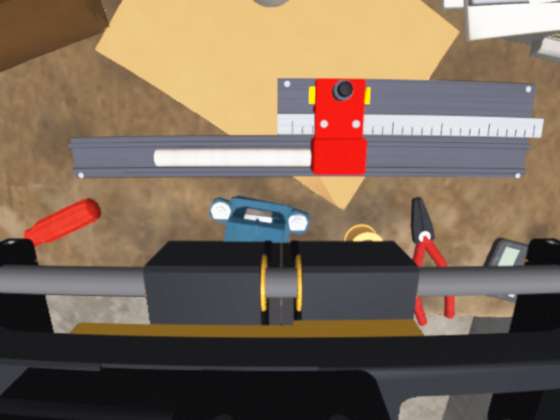

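```bash
python3 - <<'E'
from h import *
import pickle
w=pickle.load(open("wrist8.pkl","rb")); im=w["color"]; h=cv2.cvtColor(im,cv2.COLOR_BGR2HSV)
Y=np.where(cv2.inRange(h[88:104],(20,150,120),(35,255,255)).sum(0)>255*6)[0]
Rd=np.where((cv2.inRange(h[88:104],(0,180,90),(8,255,255))|cv2.inRange(h[88:104],(172,180,90),(180,255,255))).sum(0)>255*6)[0]
print(Y.min(),Y.max(),Rd.min(),Rd.max(), im[157,300:322].tolist())
for n,p,z in(("plate",[(Y.min(),96),(Y.max()+1,96)],.04),("arm",[(Rd.min(),96),(Rd.max()+1,96)],.064),("bar",[(154.5,158),(313,158)],.048)):
    q=onz(w,p,z); y=(q-O)@g; print(n,((q-O)@gx).round(4),y.round(4),"mid",y.mean().round(4),"len",abs(np.diff(y)).round(4))
E
```

```text
309 369 316 363 [[249, 248, 249], [249, 249, 250], [250, 249, 250], [250, 250, 251], [250, 250, 250], [251, 250, 251], [251, 250, 251], [251, 250, 251], [251, 250, 251], [248, 247, 249], [223, 222, 234], [130, 132, 174], [45, 47, 136], [14, 21, 170], [13, 25, 223], [16, 24, 238], [19, 29, 244], [20, 30, 246], [23, 31, 247], [20, 28, 246], [22, 30, 247], [22, 29, 246]]
plate [0.0613 0.062 ] [ 0.0252 -0.0359] mid -0.0054 len [0.0611]
arm [0.0591 0.0595] [ 0.0207 -0.0239] mid -0.0016 len [0.0446]
bar [0.0008 0.0006] [0.1823 0.0205] mid 0.1014 len [0.1618]
```

```bash
python3 -c "
from bench import close_job
print(close_job())"
```

```text
the job is handed in; nothing more can be done
None
```

The stop is clicked into its notch, the bar is butted against it, and the job is handed in. That took about 16 s of the 48 s; no verdict was reported.

- **Stop:** I pushed it left with shut fingertips. The push force rose to at least 5.3 N on the ramp and then dipped, and the stop jumped about 2 mm ahead of the fingers. After that it held still both ways, against about 5 N pushed left and 5.8 N pushed right through the bar.
- **Bar:** I pushed it by its left end with 1 to 3 N until it stalled at 5.8 N, within 1 mm of the contact position I had worked out beforehand. I then backed off, raised the arm clear and took the last picture.
- **Last picture:** It shows no visible gap between the bar and the stop, and the bar lying straight in the channel. The pliers and screwdriver were where they had been, judged by eye, and the robot was touching nothing. The oiler and bolt were not in that picture, and the jar and calculator were only partly in it.

One check disagreed. The stop's middle came out 3.8 mm left of the middle of the yellow plate. It is about 1.5 mm from where the ramp length and my direct view put the notch, so I take the notch to be off the plate's middle. I relied on the stop holding both ways more than on the picture's scale, which was off by a few millimetres (the 50 mm arm measured 45 mm).

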